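Find the rough coaster by feel and lay it on the sloping board

ROBOT

A 6-joint arm with a two-finger parallel gripper is mounted at the origin on the work surface. World frame = base frame: x ahead of the robot, y to its left, z up, the work surface at z = 0. Lengths are in m, angles in rad, forces in N, time in s.
With the tool pointing down it reaches from about 0.325 to 0.85 m from the base axis. Payload 4.4 kg.
Tool frame: the origin (TCP) lies midway between the tips of the shut fingers; the grasp point (between the pads) lies 19 mm behind it; z points along the fingers, y is the direction in which the jaws open and shut (so a half turn about z gives the same grasp; the last joint's range is limited). The gripper opens to 94 mm and grips with 3 to 60 N. Pads are 16 mm wide; open, the fingers measure 119 mm over their backs; the gripper's body (75 mm by 177 mm) begins 78 mm behind the grasp point.
Start: joints at [0.979, 0.207, 1.542, -0, 1.393, -0.15], TCP at [0.246, 0.52, 0.205] pointing down, gripper open.
Joint ranges: [-2.73, 2.73], [-0.86, 2.22], [0.23, 2.46], [-1.11, 4.25], [0.08, 2.63], [-2.82, 2.82]. Speed limits (rad/s): [2.79, 2.79, 3.14, 3.14, 3.14, 3.14].

INTERFACE

Orientations are given as a unit quaternion [w, x, y, z].
In Python, from station import bot gives the robot as it stands. Calls block until the motion is done:
- bot.reach(position, orientation): joint-space move of the TCP to a pose.
- bot.move_l(position, speed=0.15, orientation=None): straight line of the TCP; orientation=None keeps the orientation; speed is the mean speed in m/s.
- bot.movej(angles): joint-space move.
- bot.set_gripper(opening): finger opening in m; the grip force is fixed at half the most; returns when the fingers have stopped.
- bot.wait(seconds).
- bot.ik(position, orientation): joint angles nearest the present ones, or None.
- bot.sense(): the state.
- bot.snapshot(name): name is "scene" or "top"; returns a dict with "frame" (480x640x3 uint8, blue, green, red), "range_z" (480x640 float32, m along the optical axis (not along the pixel's ray), 0 where there is no reading), "fov_y" (degrees; the focal length in pixels is half the picture's height over the tangent of half this angle, whatever the lens; pixels are square), "cx", "cy" (the principal point, pixels), "rvec" (rotation vector, rad) and "tvec" (3), from world to camera coordinates, as OpenCV has them. Camera axes: x right, y down, z forward; pixel columns grow to the right and rows downward; lengths in m; the calibration is good to about 2 mm. A picture is of the moment at which its call begins.
A pose or a line that the arm cannot do raises bot.IKError and nothing moves.
- bot.close_job(): hands the job in, once; it reports no verdict.
Trained networks look in the newest picture that a camera, given by its name, has taken for a name from the list of things; names that differ only in an ending like _2 or _b are one class to them, and where a whole thing is asked for, a point or a joint stands for the part that bears it (a point fixed in the world has none). Each returns a list of dicts, best first, with "score" (0 to 1); they miss things now and then, are a little off and sometimes report something else, mostly with a low value. They report only what shows in the picture. A call takes as long as a camera call. They do not tell look-alikes from the thing itself.
- bot.recognise(camera, label): "at" ([x, y, z] in m, in world coordinates, good to about 4 mm: the middle of the surface that is visible of it).
- bot.outline_of(camera, label): "region" (480x640 bool, what is visible of it).
- bot.pinpoint(camera, label): "at" ([x, y, z] in m, in world coordinates, good to about 4 mm: a listed point, or the origin of a listed thing).
The state is a dict: "clock": time; "joint_pos": joint angles; "qd": joint speeds; "effort": joint torques, N m; "tcp_pos": TCP position; "ee_rot": TCP orientation; "wrist_force": force on the tool from outside, world axes, zero at the start; "torque": the same for the moment, N m; "opening": finger opening in m.
Only numpy, scipy, OpenCV 4.12 (cv2) and the standard library are available. Lean on these libraries where they do the work, as an engineer would, in place of code of your own. Each camera call takes 0.05 s, during which the arm holds its last target.

TASK

Of the three like-looking terracotta coasters on the bench one has a rough, unglazed foot and holds on a slope; the two others are smooth and slide. First feel all three by dragging each at least 5 cm along the bench, away from where it lay, and leave them there; then lift the rough one and lay it flat on the sloping board under the lamp bar, without dropping it, so that it stays by itself and no coaster ever touches the lip at the board's foot. The smooth ones stay lying on the bench; leave the cup, the bowl and the grey block alone.

Things in the scene. Friction and masses are not known exactly. Their poses are not given: they have to be found in the camera images.
- coaster_a: one of three like-looking terracotta coasters, order mixed: a square slab 56 x 56 mm, 12 mm thick, on a 50 x 50 mm foot 4 mm high, so 16 mm high in all; 110 g +-20 %. Origin: centre of the underside; x, y along its sides (turned at most 0.35 rad from the world's at the start), z up. Its slab's edges are free to grip; at least 75 mm of free bench lies on its far (+x) side.
- coaster_b: a coaster of the same look, size, mass and axes as coaster_a. Exactly one of the three has a rough underside (friction on bench and board about 0.85, +-15 %), the other two a smooth one (about 0.12, +-15 %); the letters are not meant to tell which. Edges and tops are alike (about 0.6).
- coaster_c: a coaster of the same look, size, mass and axes as coaster_a. By weight alone the drag of a coaster is only about 0.1 N (smooth) or 0.9 N (rough); gripped by two opposite edges and pressed on the bench with some 5 N more while it is dragged, it is about 0.7 N or 5 N.
- ramp: fixed plywood board, 170 mm up the slope x 200 mm across, sloping 28 degrees, low side toward the robot. Origin: middle of its upper face, 60 mm above the bench, a good place for the coaster's middle; x up the slope, y across, z out of the face (up and toward the robot). A smooth coaster let go here slides down into the lip. Free of obstacles along +z.
- lip: fixed dark wooden strip along the board's low edge, 8 mm wide, 200 mm long, 12 mm high above the board's face; origin: middle of its underside, 81 mm down the slope from the board's origin; axes as the board's. No coaster may touch it: a coaster lying square on the board must have its middle above x = -49 mm of the board.
- stand: fixed aluminium stand of the board, upright: base 170 x 300 x 8 mm; origin on the bench straight below the board's; x away from the robot, y left. A lamp bar (20 mm wide, 298 long in y, 14 high) crosses above the board at x = 25, 212 mm up, so the gripper must come in leaning, along the board's z. Its posts, 14 x 12 mm, 214 high, stand at x = 25, y = +-143 mm.
- cup: white ceramic cup, 72 mm across the rim, 105 mm high, standing beyond the coasters; origin: centre of its underside. To be left alone.
- bowl: terracotta bowl, 100 mm across, 45 mm high, standing beyond the coasters; origin: centre of its underside. To be left alone.
- foam_block: grey block 70 x 100 x 30 mm, lying beyond the stand; origin: centre of its underside. To be left alone.
Mind the look-alikes: they are no part of the job. What is shaped like the coaster_b but black or white is not meant.

How it is judged:
On the way:
1. all three coasters have been dragged more than 40 mm from where they lay, and lie on the bench (distance of each of coaster_a, coaster_b, coaster_c from where it was at the start of the episode above 0.04 m and height (world z) of each of coaster_a, coaster_b, coaster_c below 0.008 m), for 0.1 s.
At the end, for the whole second after the job is handed in: One coaster holds on the sloping board, flat (within 0.15 rad, underside within 8 mm of the face), its middle within 70 mm of the board's middle across and -50 to 60 mm along the slope; the other two lie flat on the bench over 40 mm from their start; all at rest (((x of coaster_a in the frame of ramp between -0.05 and 0.06 m and y of coaster_a in the frame of ramp between -0.07 and 0.07 m and z of coaster_a in the frame of ramp between -0.004 and 0.008 m and angle between the z axis of coaster_a and the z axis of ramp, either way round below 0.15 rad and distance of each of coaster_b, coaster_c from where it was at the start of the episode above 0.04 m and height (world z) of each of coaster_b, coaster_c below 0.008 m and angle between each of coaster_b, coaster_c's own z axis and vertical below 0.1 rad) or (x of coaster_b in the frame of ramp between -0.05 and 0.06 m and y of coaster_b in the frame of ramp between -0.07 and 0.07 m and z of coaster_b in the frame of ramp between -0.004 and 0.008 m and angle between the z axis of coaster_b and the z axis of ramp, either way round below 0.15 rad and distance of each of coaster_a, coaster_c from where it was at the start of the episode above 0.04 m and height (world z) of each of coaster_a, coaster_c below 0.008 m and angle between each of coaster_a, coaster_c's own z axis and vertical below 0.1 rad) or (x of coaster_c in the frame of ramp between -0.05 and 0.06 m and y of coaster_c in the frame of ramp between -0.07 and 0.07 m and z of coaster_c in the frame of ramp between -0.004 and 0.008 m and angle between the z axis of coaster_c and the z axis of ramp, either way round below 0.15 rad and distance of each of coaster_a, coaster_b from where it was at the start of the episode above 0.04 m and height (world z) of each of coaster_a, coaster_b below 0.008 m and angle between each of coaster_a, coaster_b's own z axis and vertical below 0.1 rad)) and linear speed of each of coaster_a, coaster_b, coaster_c below 0.01 m/s); the robot touches nothing.
It fails at once if a coaster is lifted more than 25 mm before the other two have been dragged 40 mm ((height (world z) of coaster_a above 0.025 m and distance of any of coaster_b, coaster_c from where it was at the start of the episode below 0.04 m) or (height (world z) of coaster_b above 0.025 m and distance of any of coaster_a, coaster_c from where it was at the start of the episode below 0.04 m) or (height (world z) of coaster_c above 0.025 m and distance of any of coaster_a, coaster_b from where it was at the start of the episode below 0.04 m)).
It fails at once if a coaster touches the lip at the foot of the board (contact force between any of coaster_a, coaster_b, coaster_c and lip above 0.05 N).
It fails at once if a coaster is dropped: in free fall more than 25 mm above the board ((contact force between coaster_a and anything else below 0.01 N and height (world z) of coaster_a above 0.03 m and z of coaster_a in the frame of ramp above 0.025 m) or (contact force between coaster_b and anything else below 0.01 N and height (world z) of coaster_b above 0.03 m and z of coaster_b in the frame of ramp above 0.025 m) or (contact force between coaster_c and anything else below 0.01 N and height (world z) of coaster_c above 0.03 m and z of coaster_c in the frame of ramp above 0.025 m)).
It fails at once if the cup, the bowl or the grey block is moved more than 30 mm (distance of any of cup, bowl, foam_block from where it was at the start of the episode above 0.03 m).
It also fails if it takes over 72 s, if anything falls off the work surface, if the arm or the gripper's body presses on something with over 40 N, if the wrist force passes 120 N, or if a joint passes its speed limit or range.

## Working session

There is one attempt and no reset: what is moved stays moved. The work goes in short steps, each a Python script; the robot and the scene stay as the last script left them, time stands still between calls to the robot, and variables do not carry over. Pictures are saved under pics/ and viewed, and the job is handed in when it is done.

```bash
ls; mkdir -p pics; cat > h.py <<'E'
import numpy as np, cv2
from scipy.spatial.transform import Rotation as R
from station import bot
def cam(s):
    f=240/np.tan(np.radians(s["fov_y"])/2); Rm=cv2.Rodrigues(np.array(s["rvec"],float))[0]; return f,Rm,np.array(s["tvec"],float).ravel()
def cloud(s):
    f,Rm,t=cam(s); v,u=np.mgrid[0:480,0:640]; z=s["range_z"].astype(float)
    P=np.stack([(u-s["cx"])/f*z,(v-s["cy"])/f*z,z],-1)
    W=(P-t)@Rm; W[z==0]=np.nan; return W
def proj(s,p):
    f,Rm,t=cam(s); q=Rm@np.array(p)+t; return [round(float(f*q[0]/q[2]+s["cx"])),round(float(f*q[1]/q[2]+s["cy"]))]
def quat(Rm):
    q=R.from_matrix(Rm).as_quat(); return [q[3],q[0],q[1],q[2]]
def down(yaw):  # tool z down, tool y (jaw) direction at angle yaw from world x
    y=np.array([np.cos(yaw),np.sin(yaw),0]); z=np.array([0,0,-1.]); x=np.cross(y,z); return quat(np.stack([x,y,z],1))
E
python3 - <<'E'
from h import *
for n in("scene","top"):
    s=bot.snapshot(n); cv2.imwrite(f"pics/{n}0.png",s["frame"])
    for l in("coaster_a","ramp","lip","stand","cup","bowl","foam_block"):
        for d in bot.pinpoint(n,l): print(n,l,np.round(d["at"],3),round(d["score"],2),proj(s,d["at"]))
st=bot.sense(); print(st["clock"],st["ee_rot"],st["wrist_force"])
E
```

```text
pics
scene coaster_a [ 0.37  -0.177  0.003] 0.76 [337, 187]
scene coaster_a [ 0.516 -0.222 -0.001] 0.72 [280, 210]
scene coaster_a [ 0.508 -0.08  -0.002] 0.66 [330, 236]
scene coaster_a [ 0.515 -0.371  0.001] 0.61 [235, 184]
scene coaster_a [ 0.397 -0.031 -0.002] 0.55 [380, 221]
scene ramp [ 0.771  0.192 -0.003] 0.62 [352, 390]
scene ramp [0.499 0.211 0.058] 0.61 [456, 279]
scene lip [0.427 0.21  0.018] 0.69 [472, 273]
scene stand [0.504 0.212 0.002] 0.67 [450, 301]
scene cup [ 0.74  -0.231 -0.002] 0.58 [199, 261]
scene cup [ 0.516 -0.37   0.004] 0.44 [235, 183]
scene bowl [ 0.761 -0.032  0.002] 0.68 [259, 315]
scene foam_block [ 0.768  0.195 -0.004] 0.67 [354, 390]
top coaster_a [ 0.524 -0.367 -0.002] 0.93 [481, 249]
top coaster_a [ 0.396 -0.028  0.003] 0.91 [326, 310]
top coaster_a [ 0.507 -0.072  0.002] 0.87 [346, 258]
top coaster_a [ 0.37  -0.175  0.003] 0.66 [395, 321]
top coaster_a [ 0.521 -0.228  0.001] 0.6 [417, 251]
top lip [0.43  0.209 0.022] 0.85 [214, 295]
top stand [0.505 0.21  0.001] 0.76 [216, 261]
top cup [ 0.742 -0.23  -0.002] 0.96 [414, 153]
top bowl [ 0.763 -0.036 -0.002] 0.88 [327, 145]
top foam_block [0.778 0.19  0.003] 0.57 [227, 140]
0.8 [1.33302919e-05 2.19095625e-01 9.75703391e-01 2.43806111e-05] [ 0.31903061 -0.56841611 -0.3200918 ]
```

View pics/top0.png

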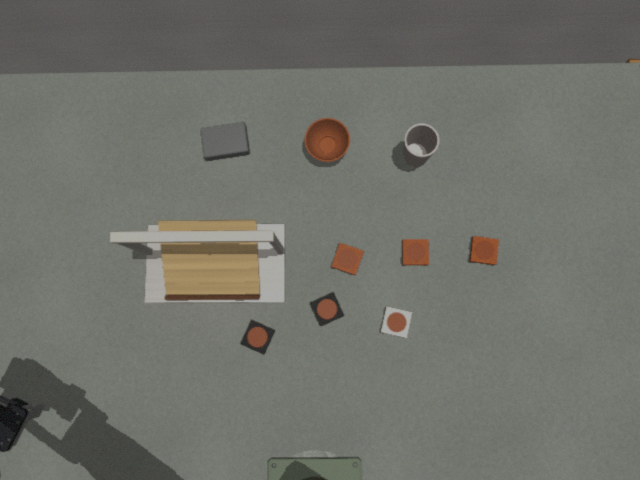

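View pics/scene0.png

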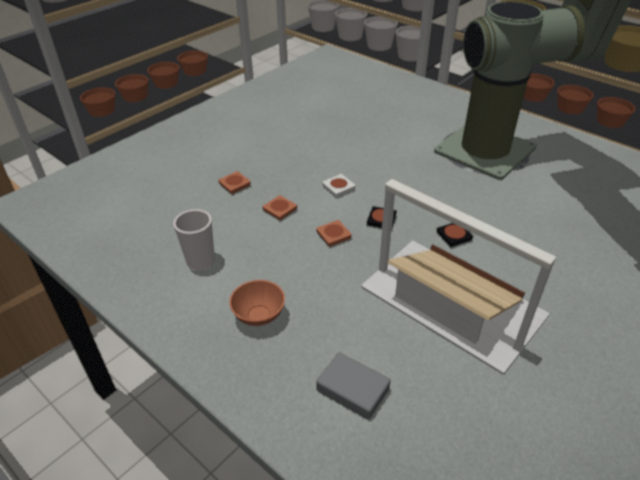

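Top view: the terracotta squares are at (348,259), (416,252) and (484,250). The ones at (327,309) and (258,337) are black and the one at (397,322) is white, so those are look-alikes. I'll measure the poses and confirm with an enlarged crop.

```bash
cat >> h.py <<'E'
def coasters(s):
    W=cloud(s); hsv=cv2.cvtColor(s["frame"],cv2.COLOR_BGR2HSV)
    m=((hsv[...,0]<14)&(hsv[...,1]>120)&(hsv[...,2]>60)).astype(np.uint8)
    n,l,st,c=cv2.connectedComponentsWithStats(m); out=[]
    for i in range(1,n):
        if 350<st[i,4]<1500:
            f,Rm,t=cam(s)
            cn=max(cv2.findContours((l==i).astype(np.uint8),cv2.RETR_EXTERNAL,cv2.CHAIN_APPROX_NONE)[0],key=len)[:,0,:].astype(float)
            # rays to plane z=0.016
            d=np.stack([(cn[:,0]-s["cx"])/f,(cn[:,1]-s["cy"])/f,np.ones(len(cn))],-1)@Rm; o=-Rm.T@t
            P=o+d*((0.016-o[2])/d[:,2])[:,None]
            r=cv2.minAreaRect(P[:,:2].astype(np.float32)*1000)
            a=(r[2]+45)%90-45
            out.append((np.array(r[0])/1000,np.radians(a),np.round(r[1],1),c[i].round(),np.nanmedian(W[l==i][:,2])))
    return out
E
python3 - <<'E'
from h import *
s=bot.snapshot("top")
for o in coasters(s): print(*o)
W=cloud(s)
f=s["frame"]; cv2.imwrite("pics/crop1.png",cv2.resize(f[220:360,230:520],None,fx=2.7,fy=2.7,interpolation=cv2.INTER_CUBIC))
# ramp plane fit
o=bot.outline_of("top","ramp");print(len(o))
m=np.zeros((480,640),bool); m[262:292,172:252]=1
P=W[m]; c=P.mean(0); n=np.linalg.svd(P-c,full_matrices=False)[2][2]; n*=np.sign(n[2]); print(c,n,np.degrees(np.arccos(n[2])),"yaw",np.arctan2(-n[1],-n[0]))
# stand base and bar
for name,sel in(("base",(W[...,2]>.004)&(W[...,2]<.013)),("bar",(W[...,2]>.19)&(W[...,2]<.23))):
    sel=sel&(W[...,0]>.35)&(W[...,0]<.65)&(W[...,1]>0.04)&(W[...,1]<.4)
    r=cv2.minAreaRect(W[sel][:,:2].astype(np.float32)*1000); print(name,r,sel.sum(),W[sel][:,2].mean())
E
```

```text
[ 0.51919073 -0.36850232] -0.15961709256611717 [56.2 55.7] [484. 250.] 0.01679060762824243
[ 0.51776257 -0.22145782] 0.01274108176329218 [54.6 54.7] [415. 252.] 0.016727911280920646
[ 0.50492865 -0.07482681] -0.3510985081008689 [54.5 54.8] [347. 259.] 0.01664999393879237
1Traceback (most recent call last):
  File "<stdin>", line 9, in <module>
    u, s, vh = gufunc(a, signature=signature)
               ~~~~~~^^^^^^^^^^^^^^^^^^^^^^^^
    raise LinAlgError("SVD did not converge")
numpy.linalg.LinAlgError: SVD did not converge
```

View pics/crop1.png

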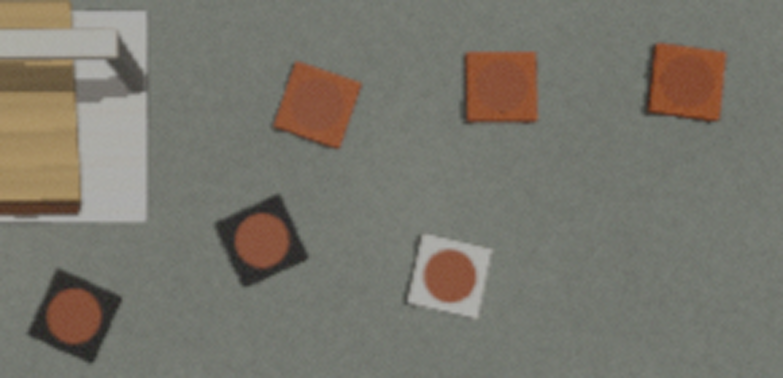

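The crop confirms it: three plain terracotta coasters, with the black and white ones as look-alikes. Next I'll fit the board plane and check reachability.

```bash
python3 - <<'E'
from h import *
s=bot.snapshot("top")
W=cloud(s)
m=np.zeros((480,640),bool); m[264:290,175:250]=1
P=W[m]; P=P[~np.isnan(P[:,0])]; c=np.median(P,0); 
for _ in range(4):
    n=np.linalg.svd(P-P.mean(0),full_matrices=False)[2][2]; r=np.abs((P-P.mean(0))@n); P=P[r<max(.003,2*np.median(r))]
n*=np.sign(n[2]); c=P.mean(0); print(len(P),c,n,np.degrees(np.arccos(n[2])),"yaw",np.arctan2(-n[1],-n[0]))
for name,a,b in(("base",.004,.013),("bar",.19,.23)):
    sel=(W[...,2]>a)&(W[...,2]<b)&(W[...,0]>.35)&(W[...,0]<.65)&(W[...,1]>0.04)&(W[...,1]<.4)
    print(name,cv2.minAreaRect(W[sel][:,:2].astype(np.float32)*1000),sel.sum(),W[sel][:,2].mean())
q0=[.5,.21]
hz=c[2]-(n[0]*(.503-c[0])+n[1]*(.21-c[1]))/n[2]; print("plane z at (.503,.21)",hz)
yw=np.arctan2(-n[1],-n[0])
# board frame 
t=np.radians(28); zb=np.array([-np.sin(t)*np.cos(yw),-np.sin(t)*np.sin(yw),np.cos(t)])
for sg in(1,-1):
    y=sg*np.array([-np.sin(yw),np.cos(yw),0]); z=-zb; x=np.cross(y,z); q=quat(np.stack([x,y,z],1))
    for h in(.005,.05,.1,.15):print(sg,h,bot.ik(list(np.array([.503,.21,.06])+zb*h),q))
for C,a,_,_,_ in coasters(s):
    for sg in(1,-1): print(C,sg,bot.ik([C[0],C[1],.1],down(a+sg*np.pi/2)))
print(bot.sense()["clock"])
E
```

```text
1573 [0.46774046 0.20892097 0.04276946] [-0.48010978  0.00332821  0.8772021 ] 28.693325740664434 yaw -0.0069320648052476255
base ((499.9383544921875, 219.93594360351562), (359.8666687011719, 299.6711120605469), 89.96532440185547) 3962 0.007663142465481672
bar ((526.6383666992188, 211.18128967285156), (297.70672607421875, 21.647878646850586), 89.56591796875) 1929 0.21914498338857472
plane z at (.503,.21) 0.06206360170479891
1 0.005 [ 0.33846235  0.09208183  2.10631452 -0.33587977  0.50321581 -0.96638296]
1 0.05 [ 0.35769127 -0.02761623  2.12269549 -0.29813822  0.60642274 -0.99840414]
1 0.1 [ 0.38147233 -0.15407911  2.12716126 -0.27003033  0.729497   -1.02060152]
1 0.15 [ 0.40820424 -0.26949646  2.11701386 -0.2531229   0.85730721 -1.03196527]
-1 0.005 [ 0.33846235  0.09208183  2.10631452 -0.33587977  0.50321581  2.1752097 ]
-1 0.05 [ 0.35769127 -0.02761623  2.12269549 -0.29813822  0.60642274  2.14318851]
-1 0.1 [ 0.38147233 -0.15407911  2.12716126 -0.27003033  0.729497    2.12099113]
-1 0.15 [ 0.40820424 -0.26949646  2.11701386 -0.2531229   0.85730721  2.10962738]
[ 0.51917529 -0.36861362] 1 [-7.53202023e-01  4.32023645e-01  1.47590069e+00 -4.44089210e-16
  1.23366832e+00 -2.16466781e+00]
[ 0.51917529 -0.36861362] -1 [-7.53202023e-01  4.32023645e-01  1.47590069e+00 -4.44089210e-16
  1.23366832e+00  9.76924840e-01]
[ 0.51815912 -0.22118646] 1 [-5.57058003e-01  2.90521695e-01  1.66985704e+00 -4.44089210e-16
  1.18121392e+00 -2.11384903e+00]
[ 0.51815912 -0.22118646] -1 [-5.57058003e-01  2.90521695e-01  1.66985704e+00 -4.44089210e-16
  1.18121392e+00  1.02774362e+00]
[ 0.50541742 -0.07488901] 1 [-3.16623161e-01  1.87069526e-01  1.79963511e+00 -4.44089210e-16
  1.15488802e+00 -1.55058088e+00]
[ 0.50541742 -0.07488901] -1 [-3.16623161e-01  1.87069526e-01  1.79963511e+00 -4.44089210e-16
  1.15488802e+00  1.59101178e+00]
0.95
```

```bash
cat >> h.py <<'E'
def log(t):
    s=bot.sense(); print(t,"t%.2f"%s["clock"],"tcp",np.round(s["tcp_pos"],4),"F",np.round(s["wrist_force"],2),"op %.4f"%s["opening"]); return np.array(s["wrist_force"])
def avgF(n=5):
    F=[]
    for _ in range(n): bot.wait(0.02); F.append(bot.sense()["wrist_force"])
    return np.mean(F,0)
def drag(C,a,z0=0.0045,dx=0.06):
    q=down(a-np.pi/2) if abs(a)>9 else down(a+np.pi/2)
    if DOWN_SG<0: q=down(a-np.pi/2)
    bot.reach([C[0],C[1],.09],q); log("above")
    bot.move_l([C[0],C[1],z0+.01],speed=.12); bot.move_l([C[0],C[1],z0],speed=.04); log("at"); 
    bot.set_gripper(.05); log("grip"); F0=avgF()
    z=z0
    for i in range(8):
        F=avgF(3)
        if F[2]-F0[2]>4.5: break
        z-=.0006; bot.move_l([C[0],C[1],z],speed=.02)
    print("F0",F0.round(2),"pressed",(F-F0).round(2),"z",z)
    for k in range(1,6):
        bot.move_l([C[0]+dx*k/5,C[1],z],speed=.05); print("drag",k,(avgF(4)-F0).round(2))
    log("end")
E
python3 - <<'E'
import h; from h import *
h.DOWN_SG=-1
s=bot.snapshot("top"); C,a=[o[:2] for o in coasters(s) if o[0][1]>-.15][0]
p=bot.sense()["tcp_pos"]
bot.move_l([p[0],p[1],.36],speed=.3)
bot.reach([.43,-.0,.36],down(a-np.pi/2)); log("mid")
bot.set_gripper(.085)
drag(C,a)
E
```

```text
mid t3.66 tcp [0.43   0.0005 0.3597] F [ 0.16  0.24 -0.32] op 0.0941
above t5.16 tcp [ 0.5063 -0.075   0.0914] F [ 0.64  0.16 -0.21] op 0.0846
at t6.34 tcp [ 0.5048 -0.0747  0.0043] F [ 0.82 -0.19  0.1 ] op 0.0848
grip t6.91 tcp [ 0.5052 -0.0748  0.0046] F [0.11 0.43 0.83] op 0.0558
F0 [-0.34  0.17  0.45] pressed [-1.65  0.45  4.9 ] z 0.0039
drag 1 [ 0.44 -0.37  4.28]
drag 2 [-4.04 -0.13 10.52]
drag 3 [-2.88  0.07  8.46]
drag 4 [-2.15 -0.06  7.93]
drag 5 [-1.71 -0.15  6.9 ]
end t9.63 tcp [ 0.5648 -0.0749  0.0045] F [-2.73 -0.26  7.45] op 0.0555
```

```bash
python3 - <<'E'
import h; from h import *
h.DOWN_SG=-1
bot.set_gripper(.08); p=bot.sense()["tcp_pos"]; bot.move_l([p[0],p[1],.09],speed=.2)
s=bot.snapshot("top"); cs=coasters(s)
for o in cs: print(o[0],o[1])
C,a=[o[:2] for o in cs if -.3<o[0][1]<-.15][0]
drag(C,a)
bot.set_gripper(.08); p=bot.sense()["tcp_pos"]; bot.move_l([p[0],p[1],.09],speed=.2)
C,a=[o[:2] for o in cs if o[0][1]<-.3][0]
drag(C,a)
bot.set_gripper(.08); p=bot.sense()["tcp_pos"]; bot.move_l([p[0],p[1],.12],speed=.2); log("fin")
E
```

```text
[ 0.77841852 -0.03374282] 0.12047756277636093
[ 0.51919226 -0.36856998] -0.15961709256611717
[ 0.51813928 -0.22181281] -0.014625681232551665
above t11.52 tcp [ 0.5172 -0.221   0.0884] F [ 0.16 -0.08  0.49] op 0.0799
at t12.70 tcp [ 0.5179 -0.2218  0.0043] F [ 0.42 -0.73  0.17] op 0.0800
grip t13.20 tcp [ 0.5182 -0.2219  0.0046] F [ 0.65 -0.13  0.69] op 0.0555
F0 [-0.01  0.22  0.75] pressed [-1.25  0.22  4.72] z 0.0039
drag 1 [ 1.65 -0.56  4.55]
drag 2 [ 1.55 -0.1   4.44]
drag 3 [ 1.09 -0.55  4.73]
drag 4 [ 1.16 -0.3   4.78]
drag 5 [ 1.5  -0.32  4.14]
end t15.93 tcp [ 0.579  -0.2222  0.0047] F [1.55 0.04 4.85] op 0.0554
above t17.77 tcp [ 0.5186 -0.3671  0.0883] F [ 0.59  0.15 -0.24] op 0.0798
at t18.95 tcp [ 0.5189 -0.3685  0.0043] F [-0.73 -0.04  0.91] op 0.0799
grip t19.45 tcp [ 0.5193 -0.3687  0.0047] F [ 0.28 -0.36  0.86] op 0.0555
F0 [ 0.26 -0.04  0.38] pressed [-1.3   1.19  5.22] z 0.0039
drag 1 [ 1.   -0.33  4.85]
drag 2 [ 0.94 -0.16  4.35]
drag 3 [0.63 0.3  4.2 ]
drag 4 [ 0.93 -0.3   4.71]
drag 5 [0.61 0.17 4.84]
end t22.18 tcp [ 0.58   -0.369   0.0046] F [ 0.99 -0.13  6.07] op 0.0554
fin t23.49 tcp [ 0.5783 -0.3679  0.1189] F [-0.13  0.06 -0.2 ] op 0.0801
```

The first coaster's drag force was 2–4 N, opposing the motion. The other two were alike at about 1 N. I'll check the positions, then drag the first one sideways to confirm before lifting it.

```bash
python3 - <<'E'
import h; from h import *
bot.reach([.48,-.22,.25],down(-np.pi/2)) 
s=bot.snapshot("top"); cs=coasters(s); cv2.imwrite("pics/top2.png",s["frame"])
for o in cs: print(*o)
for o in bot.recognise("top","coaster_a"): print(np.round(o["at"],3),o["score"],proj(s,o["at"]))
log("x")
E
```

```text
[ 0.56422064 -0.0748829 ] -0.3396543722645804 [54.8 54.8] [347. 231.] 0.016998939031900695
[ 0.567 -0.072  0.019] 0.92 [345, 230]
[ 0.399 -0.029  0.018] 0.8 [326, 309]
[ 0.593 -0.219  0.014] 0.75 [413, 217]
[0.342 0.12  0.015] 0.69 [256, 336]
[0.431 0.215 0.031] 0.18 [210, 295]
x t24.48 tcp [ 0.4798 -0.2205  0.2482] F [-0.01 -0.86  0.29] op 0.0801
```

View pics/top2.png

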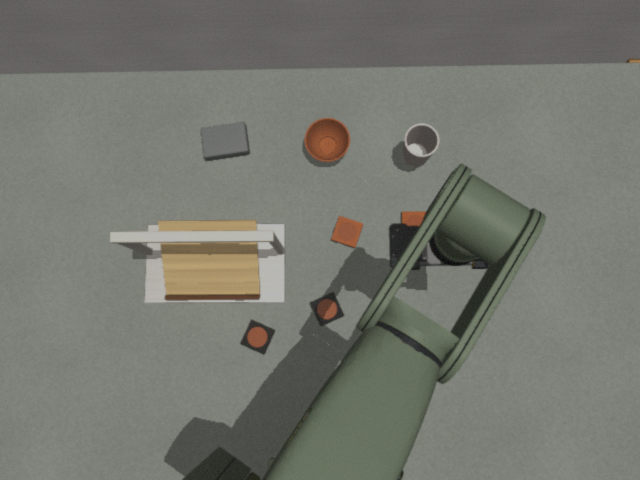

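```bash
python3 - <<'E'
import h; from h import *
C=np.array([.5642,-.0749]);a=-.345; q=down(a-np.pi/2); z0=.0045
bot.reach([C[0],C[1],.09],q)
s=bot.snapshot("scene"); cv2.imwrite("pics/scene2.png",s["frame"])
s=bot.snapshot("top")
for o in coasters(s): print(*o)
bot.move_l([C[0],C[1],z0+.01],speed=.12); bot.move_l([C[0],C[1],z0],speed=.05)
bot.set_gripper(.05); log("grip"); F0=avgF(); z=.0038
bot.move_l([C[0],C[1],z],speed=.02); print((avgF(4)-F0).round(2))
for x,y in((.004,0),(.008,0),(.012,0),(.008,0),(.004,0),(0,0)):
    bot.move_l([C[0]+x,C[1]+y,z],speed=.03); print(x,(np.array(bot.sense()["wrist_force"])-F0).round(2),(avgF(4)-F0).round(2))
log("e")
E
```

```text
[ 0.77846594 -0.03352138] 0.12514939647387563 [86.5 98.9] [327. 136.] 0.022062200833816076
[ 0.58003076 -0.36826062] -0.15424629559575437 [55.8 56.2] [482. 222.] 0.01690578877163255
[ 0.57813129 -0.22201306] -0.015305186784685383 [54.7 52.8] [414. 224.] 0.016983242838954526
[ 0.55284033 -0.07156287] -0.3396543722645804 [53.4 31.1] [345. 237.] 0.016653851693202118
grip t27.13 tcp [ 0.5644 -0.0749  0.0047] F [0.11 0.19 1.83] op 0.0557
[-1.88 -0.15  4.44]
0.004 [-3.17  0.95  5.6 ] [-3.16 -0.85  6.21]
0.008 [-3.4  -0.94  5.96] [-2.46 -0.44  5.59]
0.012 [-2.28 -0.65  4.86] [-2.97 -0.34  5.15]
0.008 [ 1.15 -0.06  3.53] [ 1.21 -0.5   3.83]
0.004 [ 3.2  -0.05  3.57] [ 2.62 -0.48  4.26]
0 [ 3.7  -0.46  3.8 ] [ 3.08 -0.21  4.59]
e t29.63 tcp [ 0.5653 -0.0752  0.0046] F [2.84 0.74 5.45] op 0.0556
```

View pics/scene2.png

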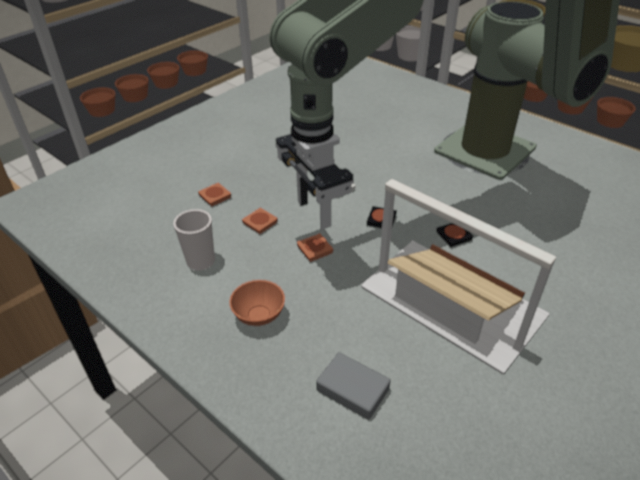

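The force reverses with direction, at ±3 N under about 5 N of press, so this one is rough. The two smooth ones lie 60 mm from their start. Next I'll lift it and carry it to the board.

```bash
cat >> h.py <<'E'
yw=-.007; t28=np.radians(28); ZB=np.array([-np.sin(t28)*np.cos(yw),-np.sin(t28)*np.sin(yw),np.cos(t28)])
YB=np.array([-np.sin(yw),np.cos(yw),0]); QB=quat(np.stack([np.cross(-YB,-ZB),-YB,-ZB],1)); OB=np.array([.502,.210,.060])
E
python3 - <<'E'
import h; from h import *
p=bot.sense()["tcp_pos"]
bot.move_l([p[0],p[1],.012],speed=.05); log("l1"); bot.move_l([p[0],p[1],.10],speed=.15); bot.move_l([.45,-.05,.33],speed=.25); log("up")
bot.reach(list(OB+ZB*.27),QB); log("h27")
s=bot.snapshot("scene"); cv2.imwrite("pics/scene3.png",s["frame"])
bot.move_l(list(OB+ZB*.12),speed=.15); log("h12")
E
```

```text
l1 t29.95 tcp [ 0.5637 -0.0748  0.0111] F [-0.07  0.43 -0.94] op 0.0556
up t31.87 tcp [ 0.4494 -0.0498  0.3281] F [-0.34 -0.26 -1.36] op 0.0552
h27 t32.93 tcp [0.3756 0.2106 0.2982] F [-0.12 -1.06 -0.31] op 0.0554
h12 t34.13 tcp [0.4462 0.2105 0.1668] F [ 0.23  0.27 -1.81] op 0.0556
```

View pics/scene3.png

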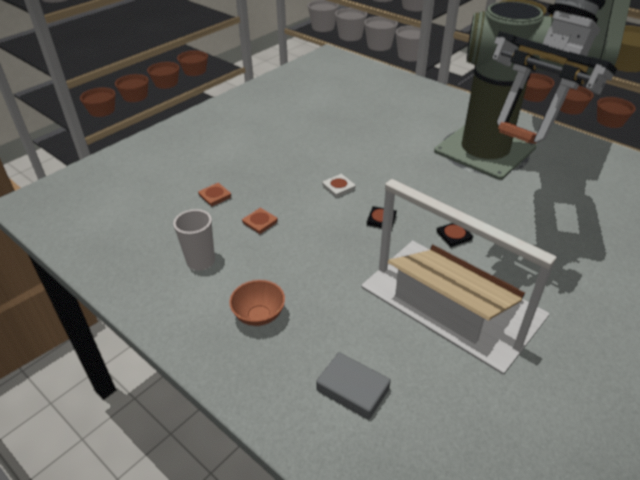

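The picture shows the coaster held square at about (517,131), with the gripper leaning and the bar clear. Next I'll lower it with force feedback.

```bash
python3 - <<'E'
import h; from h import *
bot.move_l(list(OB+ZB*.02),speed=.1); log("h20"); bot.wait(.1); F0=avgF(6)
hgt=.012; bot.move_l(list(OB+ZB*hgt),speed=.04)
for i in range(20):
    F=avgF(4)-F0; print(round(hgt,4),F.round(2),round(float(F@ZB),2))
    if F@ZB>3.5 or hgt<-.002: break
    hgt-=.0008; bot.move_l(list(OB+ZB*hgt),speed=.02)
log("contact")
s=bot.snapshot("top"); cv2.imwrite("pics/top3.png",s["frame"]); s=bot.snapshot("scene"); cv2.imwrite("pics/scene4.png",cv2.resize(s["frame"][170:370,340:580],None,fx=3,fy=3))
E
```

```text
h20 t35.28 tcp [0.4929 0.2103 0.0783] F [-0.13  0.09 -0.78] op 0.0556
0.012 [ 0.01  0.27 -0.12] -0.11
0.0112 [-0.04 -0.19 -0.04] -0.02
0.0104 [ 0.15 -0.28  0.18] 0.09
0.0096 [-0.1  -0.17 -0.24] -0.16
0.0088 [ 0.09 -0.26 -0.14] -0.17
0.008 [ 0.24  0.07 -0.01] -0.12
0.0072 [ 0.16 -0.34  0.03] -0.05
0.0064 [ 0.62  0.   -0.01] -0.3
0.0056 [0.39 0.1  0.23] 0.03
0.0048 [-2.62 -0.07  4.04] 4.79
contact t38.75 tcp [0.4998 0.2101 0.0645] F [-3.77  0.53  3.17] op 0.0560
```

View pics/scene4.png

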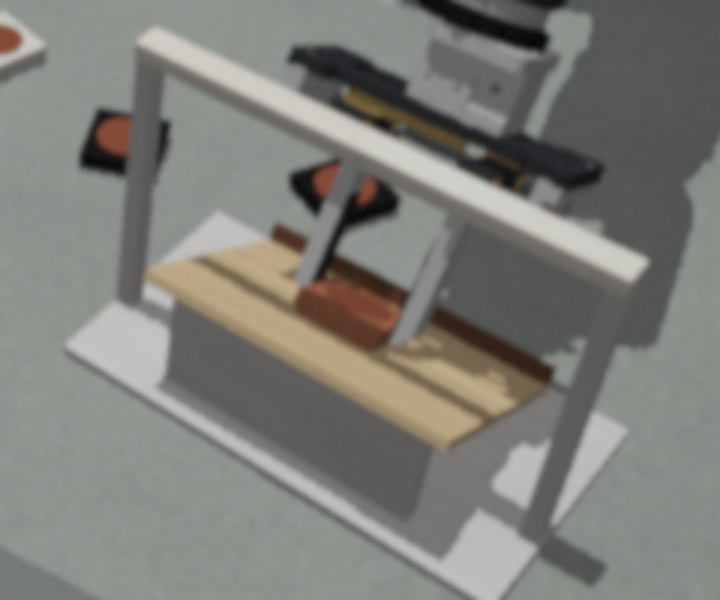

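Contact came at the expected height (4.8 mm), with the coaster lying on the board in the middle. Now I'll release it.

```bash
python3 - <<'E'
import h; from h import *
bot.set_gripper(.075); log("open"); 
bot.move_l(list(OB+ZB*.03),speed=.06); bot.move_l(list(OB+ZB*.26),speed=.2)
bot.reach([.25,.40,.40],down(-np.pi/2+.4)); log("away"); bot.wait(.2)
s=bot.snapshot("scene"); cv2.imwrite("pics/scene5.png",cv2.resize(s["frame"][170:370,340:580],None,fx=3,fy=3))
for o in bot.pinpoint("scene","coaster_a"):
    d=np.array(o["at"])-OB; XB=np.cross(YB,ZB); print(np.round(o["at"],3),o["score"],"ramp frame",np.round([d@XB,d@YB,d@ZB],3))
s=bot.snapshot("top"); cv2.imwrite("pics/top4.png",s["frame"])
for o in bot.pinpoint("top","coaster_a"):
    d=np.array(o["at"])-OB; print(np.round(o["at"],3),o["score"],"ramp frame",np.round([d@XB,d@YB,d@ZB],3))
for o in coasters(s): print(*o)
for l in("cup","bowl","foam_block"): print(l,[np.round(o["at"],3) for o in bot.pinpoint("top",l)])
E
```

```text
open t39.37 tcp [0.4998 0.21   0.0642] F [ 0.45 -0.02 -0.45] op 0.0748
away t42.22 tcp [0.2502 0.3993 0.3986] F [-0.12 -0.55  0.67] op 0.0752
[0.505 0.207 0.062] 0.95 ramp frame [ 0.004 -0.003  0.   ]
[ 0.339  0.122 -0.005] 0.73 ramp frame [-0.174 -0.089  0.019]
[ 0.397 -0.032 -0.   ] 0.66 ramp frame [-0.119 -0.242 -0.005]
[ 0.577 -0.37   0.004] 0.64 ramp frame [ 0.043 -0.58  -0.087]
[ 0.369 -0.177  0.004] 0.59 ramp frame [-0.141 -0.388  0.012]
[ 0.576 -0.221 -0.003] 0.56 ramp frame [ 0.038 -0.43  -0.092]
[ 0.398 -0.028  0.004] 0.97 ramp frame [-0.117 -0.238 -0.002]
[0.508 0.212 0.062] 0.94 ramp frame [ 0.006  0.002 -0.001]
[ 0.344  0.119 -0.002] 0.85 ramp frame [-0.168 -0.093  0.019]
[ 0.579 -0.225 -0.002] 0.78 ramp frame [ 0.041 -0.435 -0.092]
[ 0.582 -0.367 -0.002] 0.74 ramp frame [ 0.046 -0.576 -0.094]
[ 0.744 -0.231 -0.   ] 0.57 ramp frame [ 0.188 -0.439 -0.168]
[ 0.57997699 -0.36827432] -0.14551405669749354 [56.1 56.4] [482. 222.] 0.016991149804164375
[ 0.57813129 -0.22201306] -0.015305186784685383 [54.7 52.8] [414. 224.] 0.01714747601935084
[0.50383163 0.22237923] 0.016158442792000755 [57.6 60.6] [209. 261.] 0.07615757032569516
cup [array([ 0.74 , -0.23 , -0.002]), array([0.435, 0.211, 0.022])]
bowl [array([ 0.762, -0.036, -0.001])]
foam_block [array([ 0.582, -0.367, -0.001]), array([0.774, 0.192, 0.001])]
```

View pics/scene5.png

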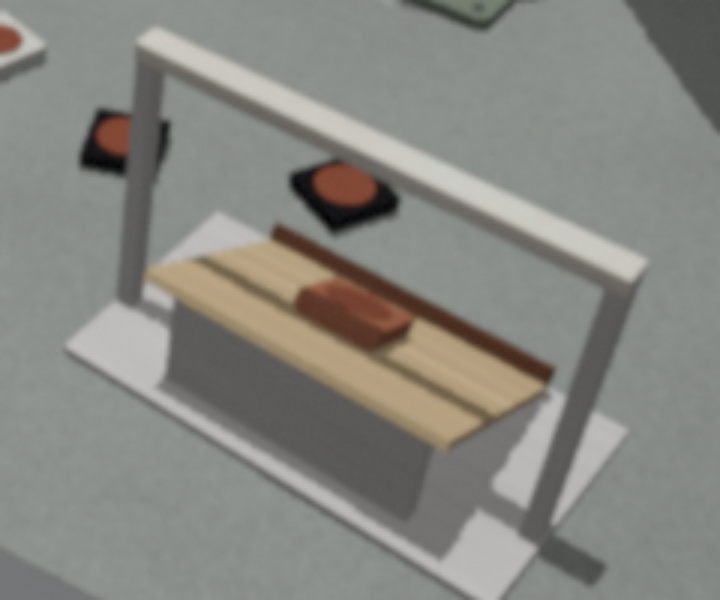

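View pics/top4.png

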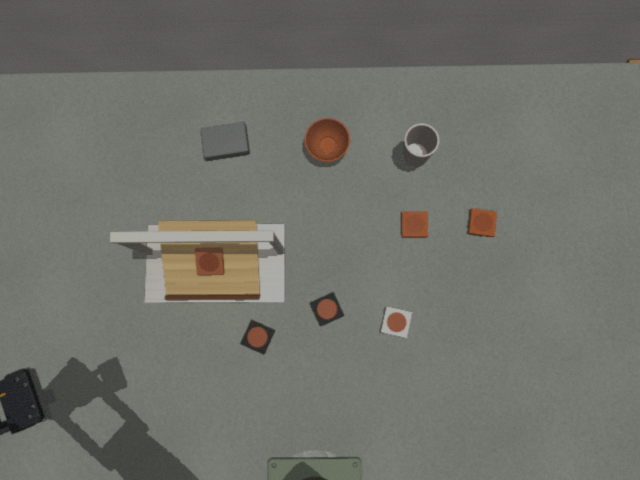

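The rough coaster lies still in the middle of the board at top view (209,261), well above the lip. The smooth ones are at (415,224) and (482,222), and the arm is clear.

```bash
python3 -c "
from h import *
s=bot.snapshot('top'); print([(o[0],o[3]) for o in coasters(s)]); bot.close_job()"
```

```text
[(array([ 0.58004633, -0.36843652]), array([482., 222.])), (array([ 0.57813129, -0.22201306]), array([414., 224.])), (array([0.50370084, 0.22239365]), array([209., 261.]))]
the job is handed in; nothing more can be done
```

The rough coaster lies flat on the sloping board and held there by itself in the last picture before I handed the job in. I never saw a verdict.

- **Feel test:** I dragged all three coasters about 60 mm in +x under roughly 5 N of press. The one nearest the stand gave 2–4 N against the motion, and about 3 N reversing with direction when I dragged it again. The other two gave only about 1 N, which is residual, so I took them as smooth. I read the forces just after each short step, not while moving, so the rough readings are below the 5 N you gave. For the same reason the smooth readings don't match your 0.7 N and point the opposite way. The difference between the coasters was still clear.
- **Placing:** I lifted the rough coaster and lowered it leaning, along the board's normal. Contact came at the expected height with about 5 N, then I released it and moved the arm away.
- **Last checks:** The coaster's middle is about 5 mm up the slope and within 3 mm of the board's middle across, flush with the face. It had not moved between two pictures after release and is well clear of the lip. The smooth ones lie on the bench about 60 mm from their start.
- **Left alone:** The cup, bowl and grey block have not moved, within measuring error. The networks gave a few false hits, such as the black and white look-alikes, which I sorted out against the pictures.
- **Time:** About 43 s of the 72 s on the robot's clock.

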